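# Load a circuit board in the test fixture and hold the probe lever at its mark

## Task

Slide the blue circuit board into the test fixture under the raised probe arm, black header towards the robot, lay it gently in the nest between the locating pins, flat on its rails, and let go. Then bring the sprung probe arm down by its black grip until its red pointer stands in the green band of the gauge post (arm level, probes pressed about 4 mm; never to the end of their stroke) and finish while still holding it steady there. Leave the meter, the stamp and the vial where they are.

Things in the scene. Friction and masses are not known exactly. Their poses are not given: they have to be found in the camera images.
- board: blue circuit board, 70 x 120 mm, bare board 1.8 mm thick, about 65 g, lying flat on the bench at the left. Origin: centre of its underside; z up, x across the 70 mm, y along the 120 mm towards the end that carries the black header. Two white connectors about 12 mm high stand at the other end
- header (a point): centre of the top face of the board's black header block, where to grip it: 50 mm along board x, 16 mm along board y, its top 13.4 mm above the board's underside and 11.6 mm above the board's face; 48 mm from the board's origin along its +y. Gripped by its ends, across the 50 mm, the gripper stays clear of the raised probe arm
- fixture: bench test fixture, grey housing with black deck, 180 mm (x) by 212 mm (y), fixed on the green mat at the right. Origin: under its centre on the mat, 2.4 mm above the bench; z up, x away from the robot, y to the left. Deck top at z = 46 mm. The probe arm crosses above the far half of the nest at x = 30 mm and is 22 mm wide; its free end is on the right
- nest (a point): centre of the seated board's underside, on top of two white rails: fixture x = -5, y = 0, z = 51.2 mm; axes as the fixture's. The seated board's header end points to -x. Eight 6 mm steel pins with conical tips, 9 mm above the rail tops, stand round the outline, two a side, with 1.5 mm play all round; those at the long sides at nest x = -12 and 50 mm, clear of the header's ends
- hinge (a point): point on the hinge axis of the probe arm (the fixture's x axis direction), in the arm's middle plane: fixture x = 30, y = 68, z = 53 mm, level with the top of the seated board. Raised, the probe tips hang 34 mm above the seated board's face, so its far end comes in from the front (+x), not from above: carry the board with its underside 10 to 15 mm above the rail tops
- probe_arm (a joint): angle of the probe arm (rad): 0 = raised, where a spring keeps it; 0.7 = level, pointer at the middle of the green band (band: 0.683 to 0.717); 0.76 = lower stop. With a board seated the probes touch it at 0.63. Push needed at the grip: 1.3 N at first, 2.5 N just before the probes touch, 6 N when level
- grip (a point): middle of the black rubber grip at the arm's free end, on its axis: a round bar 20 mm in diameter, 72 mm long, along the arm; 220 mm from the hinge axis and 33 mm above it when level (fixture x = 30, y = -152, z = 86 mm). Raised: y = -79, z = 220 mm, sloping up outward at 0.7 rad. Grip it across the 20 mm (it turns between the pads) or push it down with shut fingers
- probes (a joint): travel of the six sprung brass probes under the arm, 58 mm from the hinge (m): 0 = free, 0.004 = right contact (arm level), 0.0064 = end of stroke. They move only when the arm presses them on a board; all together push back with 3.5 N per mm
- band (a point): middle of the green band (6 mm tall) on the white gauge post, which stands 80 mm above the deck at fixture x = 48, y = -90 mm, just beyond the arm; the band is at fixture z = 91 mm. A red band lies under it. The arm's red pointer passes the post's right side
- meter: orange hand meter lying on the bench between the board and the fixture, 140 x 72 x 46 mm, origin under its centre; a bystander
- stamp: blue and black self-inking stamp standing behind the work, 24 x 42 x 54 mm, origin under its centre; a bystander
- vial: small clear vial with a red cap, 24 mm in diameter, 66 mm tall, standing behind the fixture, origin under its centre; a bystander
There are look-alikes about, which are no part of the job. Several things look just like the board: the one meant starts farthest to the robot's left.

How it is judged:
On the way:
1. the board lies seated in the nest, header towards the robot, let go, with the probe arm still up (z of board in the frame of nest between -0.003 and 0.003 m and horizontal distance between board and nest below 0.005 m and x of header in the frame of nest below -0.04 m and angle between board's own z axis and vertical below 0.04 rad and contact force between the fingers and board below 0.1 N and value of joint probe_arm below 0.3 rad), for 0.2 s.
At the end, for the whole second after the job is handed in: The board lies flat on the rails (within 3 mm in height, 5 mm sideways), header towards the robot, not touched by the robot; the probes press on it at 2.8 to 5.2 mm of travel, pointer in the green band, and the robot's fingers hold the arm there through the last second (z of board in the frame of nest between -0.003 and 0.003 m and horizontal distance between board and nest below 0.005 m and x of header in the frame of nest below -0.04 m and angle between board's own z axis and vertical below 0.04 rad and value of joint probes between 0.0028 and 0.0052 m and contact force between probes and board above 5 N and contact force between the fingers and probe_arm above 1 N and contact force between each of the arm, the fingers and board below 0.1 N); the arm keeps its last pose, push and grip.
It fails at once if the probes are pushed to the end of their stroke (over 6 mm) (value of joint probes above 0.006 m).
It fails at once if the board is let fall (contact force between the fingers and board below 0.05 N and linear speed of board above 0.6 m/s).
It fails at once if the meter is shifted by more than 15 mm (distance of meter from where it was at the start of the episode above 0.015 m).
It fails at once if the stamp is shifted by more than 15 mm (distance of stamp from where it was at the start of the episode above 0.015 m).
It fails at once if the vial is shifted by more than 15 mm (distance of vial from where it was at the start of the episode above 0.015 m).
It also fails if it takes over 67 s, if anything falls off the work surface, if the arm or the gripper's body presses on something with over 40 N, if the wrist force passes 120 N, or if a joint passes its speed limit or range.

## Robot

A 7-joint arm with a two-finger parallel gripper is mounted at the origin on a cart in front of the work surface, level with it; the furniture and walls round the work are solid. World frame = base frame: x ahead of the robot, y to its left, z up, the work surface at z = 0. Lengths are in m, angles in rad, forces in N, time in s.
With the tool pointing down it reaches from about 0.425 to 0.925 m from the base axis. Payload 6.8 kg.
Tool frame: the origin (TCP) lies between the finger pads; the fingertips stand finger_overhang ahead of it and the grasp point (between the pads) lies 6 mm ahead of it (finger_overhang is the distance from the TCP to the fingertips, in m); z points along the fingers, y is the line along which they close (so a half turn about z gives the same grasp; the last joint's range is limited). The gripper opens to 85 mm and grips with 20 to 120 N. Pads are 22 mm wide; open, the fingers measure 114 mm over their backs; the gripper's body (76 mm by 85 mm) begins 54 mm behind the grasp point. The pads swing forward as they close: fully open they stand 13 mm farther back than shut.
Start: joints at [1.103, 0.477, 0.022, 1.555, -0.011, 1.109, -0.083], TCP at [0.238, -0.632, 0.256] pointing down, gripper open.
Joint ranges: [-2.96, 2.96], [-0.34, 2.1], [-1.41, 1.46], [0.24, 2.44], [-1.37, 4.51], [0.17, 1.92], [-2.96, 2.96]. Speed limits (rad/s): [2.39, 2.39, 3.14, 3.14, 3.14, 3.14, 3.14].

## Interface

Orientations are given as a unit quaternion [w, x, y, z].
In Python, from station import * gives the robot as it stands.
- The arm moves only by the tool drive_tool, never from a script. Its argument "increments" is a list of rows, each an object of numbers: "claw": the finger opening in m, from 0 to 0.0854; "dx", "dy", "dz": the shift along the tool's x, y, z in m; "wx", "wy", "wz": the turn, a rotation vector about the tool's x, y, z in degrees. A call has 1 to 20 rows; each row shifts and turns the commanded pose from where the row before left it, along the tool's axes as they then stand; what a row does not reach is not made up. A row lasts 1/8 s, in which the tool goes at most 62.5 mm and 10.7 degrees, less where a joint would pass 70% of its speed; a pose out of reach is approached as far as the arm can. A call with a gripper value outside its range is refused whole. The fingers move at their own pace and stop on an object; "newtons" is the grip in N (left out, the last holds). Time passes only in rows, so rows that do not move let the fingers close. It gives the time, the measured TCP pose, the force, the opening and the grip force at its end, in the units of the state.
- get_obs(): the state, without advancing time (a new reading comes with each control period).
- read_camera(name): name is "scene" or "top" or "wrist"; returns (picture, depth): 384x512x3 uint8, red, green, blue; 384x512 float32, m along the optical axis (not along the pixel's ray), 0 where there is no reading.
- calibration(name): a dict with "intrinsics" (3x3 intrinsics, pixels), "R" (3x3) and "t" (3): a world point X has camera coordinates R X + t; the wrist camera has in their place "mount" (4x4, takes a point from camera to tool coordinates, whose origin is the TCP and whose axes are the flange's). Camera axes: x right, y down, z forward; pixel columns grow to the right and rows downward; lengths in m; the calibration is good to about 2 mm. The wrist camera is an equidistant fisheye: a pixel r from the principal point sees the ray r / f radians off the axis. A picture is of the moment at which its call begins: read the wrist's pose just before it. calibration takes no time and is no camera call.
- hand_in(): hands the job in; it is judged then, once.
The state is a dict: "t": time; "q": joint angles; "joint_vel": joint speeds; "joint_torque": joint torques, N m; "eef_pos": TCP position; "tool_rot": TCP orientation; "contact_force": force on the tool from outside, world axes, zero at the start; "torque": the same for the moment, N m; "gripper_width": opening from 0.0 (shut) to 1.0 (fully open); "grasp_force": force on a finger pad.
Only numpy, scipy, OpenCV 4.12 (cv2) and the standard library are available. Lean on these libraries where they do the work, as an engineer would, in place of code of your own. Each camera call takes 0.05 s, during which the arm holds its last target. There are 200 camera calls.

## Working session

There is one attempt and no reset: what is moved stays moved. The work goes in short steps, Python scripts to look and compute and a tool call to move; the robot and the scene stay as the last step left them, time stands still between calls to the robot, and variables do not carry over. Pictures are saved under pics/ and viewed, at most 10 in all, crops included, and the job is handed in when it is done.

Besides the shell and the picture viewer there is one more tool, called after "Call:" as a command line: name --argument value ..., lists and objects as JSON in quotes. drive_tool: Moves the arm, as the interface text tells. Its arguments: {"type":"object","properties":{"increments":{"type":"array","items":{"type":"object","properties":{"claw":{"type":"number"},"dx":{"type":"number"},"dy":{"type":"number"},"dz":{"type":"number"},"wx":{"type":"number"},"wy":{"type":"number"},"wz":{"type":"number"}}}},"newtons":{"type":"number"}},"required":["increments"]}

```bash
mkdir -p pics; ls; python3 - <<'E'
from station import *
import cv2,numpy as np
o=get_obs();print(o)
for n in("scene","top"):
    p,d=read_camera(n);cv2.imwrite(f"pics/{n}0.png",p[...,::-1]);np.savez(f"{n}0.npz",p=p,d=d)
    print(n,calibration(n))
print(calibration("wrist"))
E
```

```text
pics
{'t': 0.0, 'q': array([ 1.1029143 ,  0.47782395,  0.0223183 ,  1.55647549, -0.01149954,
        1.10927282, -0.08308909]), 'joint_vel': array([ 7.16773796e-04, -1.04287170e-03,  1.84488372e-03,  1.57665797e-05,
        1.33851591e-03, -1.04916339e-03,  1.46580737e-03]), 'joint_torque': array([-5.33515743e-05, -5.96436274e+01,  1.60810098e+00, -2.81193298e+01,
        1.24932468e-02,  9.46217158e-03,  1.65642740e-05]), 'eef_pos': array([ 0.2374535 , -0.63126454,  0.2552991 ]), 'tool_rot': array([-8.97151457e-04,  9.83858169e-01,  1.78947609e-01, -2.28862524e-04]), 'contact_force': array([ 0.38135539, -0.40679996, -0.14062426]), 'torque': array([-0.03935688, -0.04567245,  0.01664642]), 'grasp_force': 0.0, 'gripper_width': 1.0004300543544007}
scene {'intrinsics': array([[379.97104541,   0.        , 253.46450229],
       [  0.        , 379.97104541, 189.56454214],
       [  0.        ,   0.        ,   1.        ]]), 'R': array([[ 0.3702692 ,  0.92881228,  0.01443833],
       [ 0.51442167, -0.19208154, -0.83574819],
       [-0.77347984,  0.31687921, -0.54892304]]), 't': array([-0.204
[... 230 characters left out ...]
48 , -0.99964628, -0.00821557],
       [-0.99845796,  0.02566926, -0.04922177],
       [ 0.04941525,  0.00695785, -0.99875408]]), 't': array([0.00625562, 0.52884785, 1.31351141])}
{'intrinsics': array([[297.31863964,   0.        , 254.5550768 ],
       [  0.        , 297.31863964, 196.09116665],
       [  0.        ,   0.        ,   1.        ]]), 'mount': array([[ 1.66338600e-03, -9.55088619e-01, -2.96315647e-01,
         7.50043097e-02],
       [ 9.99998416e-01,  1.77627102e-03, -1.11748645e-04,
         9.95898127e-06],
       [ 6.33066755e-04, -2.96314992e-01,  9.55090061e-01,
        -1.17266572e-01],
       [ 0.00000000e+00,  0.00000000e+00,  0.00000000e+00,
         1.00000000e+00]])}
```

```bash
python3 - <<'E'
import station
print([x for x in dir(station) if x[0]!='_'], getattr(station,'finger_overhang',None))
E
```

```text
['PlanningError', 'calibration', 'finger_overhang', 'get_obs', 'hand_in', 'read_camera'] 0.025
```

View pics/scene0.png

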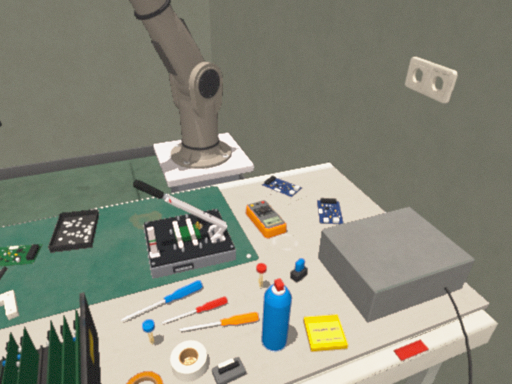

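View pics/top0.png

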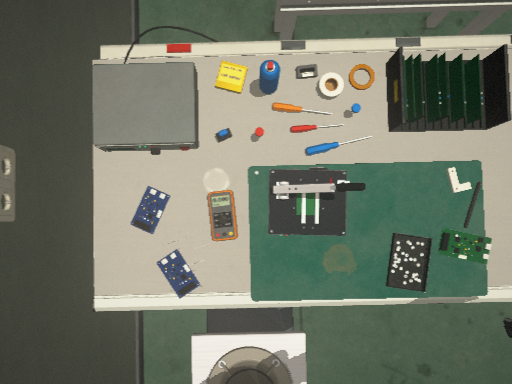

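```bash
cat > h.py <<'E'
from station import *
import cv2,numpy as np
from scipy.spatial.transform import Rotation as Ro
def cast(n,uv,z,pose=None):
    "pixels -> world points on plane z"
    c=calibration(n);K=c["intrinsics"];uv=np.atleast_2d(np.asarray(uv,float))
    x=(uv[:,0]-K[0,2])/K[0,0];y=(uv[:,1]-K[1,2])/K[1,1]
    if n=="wrist":
        r=np.hypot(x,y)+1e-12;d=np.c_[np.sin(r)*x/r,np.sin(r)*y/r,np.cos(r)]
        T=pose@c["mount"];d=d@T[:3,:3].T;o=T[:3,3]
    else:
        d=np.c_[x,y,np.ones_like(x)]@c["R"];o=-c["R"].T@c["t"]
    return o+d*((z-o[2])/d[:,2])[:,None]
def proj(n,X,pose=None):
    c=calibration(n);K=c["intrinsics"];X=np.atleast_2d(X)
    if n=="wrist":
        T=np.linalg.inv(pose@c["mount"]);p=X@T[:3,:3].T+T[:3,3]
        rr=np.hypot(p[:,0],p[:,1])+1e-12;th=np.arctan2(rr,p[:,2]);q=p[:,:2]/rr[:,None]*th[:,None]
    else:
        p=X@c["R"].T+c["t"];q=p[:,:2]/p[:,2:]
    return q*K[0,0]+K[:2,2]
def pose():
    o=get_obs();w=o["tool_rot"];T=np.eye(4);T[:3,:3]=Ro.from_quat(np.r_[w[1:],w[0]]).as_matrix();T[:3,3]=o["eef_pos"];return T
def rect(n,mask,z,T=None):
    cs=cv2.findContours(mask.astype(np.uint8),cv2.RETR_EXTERNAL,cv2.CHAIN_APPROX_NONE)[0]
    out=[]
    for c in sorted(cs,key=cv2.contourArea)[::-1][:4]:
        P=cast(n,c[:,0,:],z,T)[:,:2]
        (cx,cy),(w,h),a=cv2.minAreaRect((P*1000).astype(np.float32));out.append((cx,cy,w,h,a,c[:,0].mean(0)))
    return out
E
python3 - <<'E'
from h import *
f=np.load("top0.npz");p=f["p"];d=f["d"]
hsv=cv2.cvtColor(p,cv2.COLOR_RGB2HSV)
blue=cv2.inRange(hsv,(105,80,40),(130,255,255));blue=cv2.morphologyEx(blue,cv2.MORPH_CLOSE,np.ones((5,5)))
for r in rect("top",blue>0,0.002):print("blue",np.round(r[:5],1),r[5])
dk=(p.max(2)<50).astype(np.uint8);dk[:160]=0;dk[240:]=0;dk[:,:260]=0;dk[:,355:]=0
dk=cv2.morphologyEx(dk,cv2.MORPH_CLOSE,np.ones((9,9)));dk=cv2.morphologyEx(dk,cv2.MORPH_OPEN,np.ones((25,25)))
for r in rect("top",dk,0.0484):print("deck",np.round(r[:5],1),r[5])
a=cv2.resize(p[160:300,125:205],None,fx=4,fy=4,interpolation=3);b=cv2.resize(p[160:300,250:375],None,fx=4,fy=4,interpolation=3)
cv2.imwrite("pics/c1.png",np.hstack([a[:560],b[:560]])[...,::-1][:, :800])
E
```

```text
blue [321.4 192.1 116.5  66.1  32.1] [177.35766423 271.48905109]
blue [504.4 267.3  66.6 114.1  64.6] [151.1056338  207.37323944]
blue [868.1 -76.   54.   84.7  79. ] [268.16483516  77.35164835]
blue [ 657.2 -209.8   65.1   19.9   88.5] [316.50943396 150.33962264]
```

View pics/c1.png

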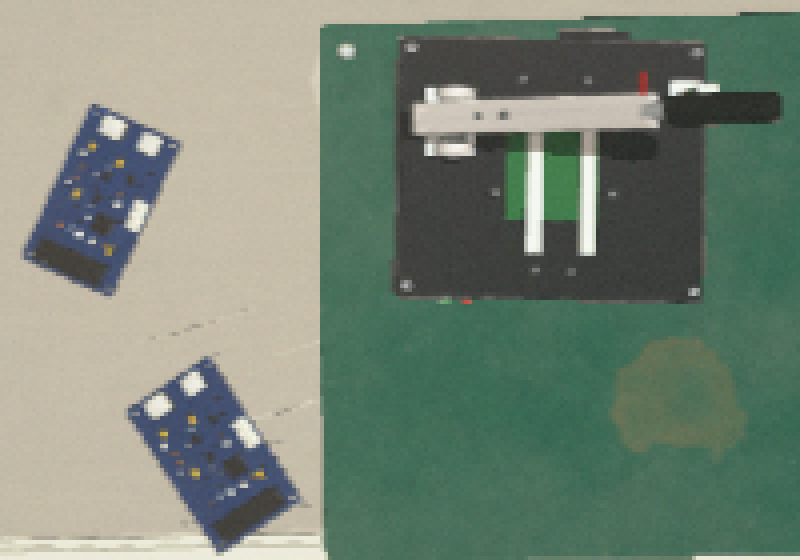

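Call:
drive_tool --increments '[{"dz": -0.01,"wz": -10.3},{"dz": -0.01,"wz": -10.3},{"dz": -0.01,"wz": -10.3},{"dz": -0.01,"wz": -10.3},{"dz": -0.01,"wz": -10.3},{"dz": -0.01,"wz": -10.3},{"dz": -0.01,"wz": -10.3},{"dz": -0.01,"wz": -10.3},{"dz": -0.01,"wz": -10.3},{"dz": -0.01,"wz": -10.3},{"dz": -0.01,"wz": -10.3},{"dz": -0.01,"wz": -10.3},{"dz": -0.01,"wz": -10.4},{}]'

```text
schema error: expected keys claw, dx, dy, dz, wx, wy, wz
```

```bash
cat >> h.py <<'E'
def go(target):
    "tool-axis shift (mm) to world target, and tool x yaw"
    T=pose();print("tcp",np.round(T[:3,3]*1000,1),"xyaw",np.round(np.degrees(np.arctan2(T[1,0],T[0,0])),2),"zax",np.round(T[:3,2],4),
      "shift mm",np.round(T[:3,:3].T@(np.array(target)*1000-T[:3,3]*1000),1))
E
python3 - <<'E'
from h import *
print(get_obs()["q"])
go([.5,-.2,.4]);go([.5,.2,.4]);go([.46,.29,.25])
f=np.load("top0.npz");p=f["p"]
hsv=cv2.cvtColor(p,cv2.COLOR_RGB2HSV)
dk=(hsv[...,2]<85).astype(np.uint8);dk[:160]=0;dk[245:]=0;dk[:,:262]=0;dk[:,352:]=0
dk=((hsv[...,1]<70)&(dk>0)).astype(np.uint8)
dk=cv2.morphologyEx(dk,cv2.MORPH_CLOSE,np.ones((15,15)));dk=cv2.morphologyEx(dk,cv2.MORPH_OPEN,np.ones((25,25)))
for r in rect("top",dk,0.0484):print("deck",np.round(r[:5],1),r[5])
E
```

```text
[ 1.10289794  0.47772478  0.02238844  1.55632036 -0.01150897  1.10930745
 -0.08310087]
tcp [ 237.5 -631.3  255.4] xyaw 20.61 zax [-7.0e-04  1.5e-03 -1.0e+00] shift mm [ 397.6 -311.5 -144.1]
tcp [ 237.5 -631.3  255.4] xyaw 20.61 zax [-7.0e-04  1.5e-03 -1.0e+00] shift mm [ 538.4 -685.9 -143.5]
tcp [ 237.5 -631.3  255.4] xyaw 20.61 zax [-7.0e-04  1.5e-03 -1.0e+00] shift mm [ 532.7 -784.     6.6]
deck [ 507.8 -231.1   84.4  171.8   88.2] [330.66129032 201.16666667]
deck [ 513.8 -103.6   73.6  171.6   88.4] [282.33146067 201.5       ]
```

Call:
drive_tool --increments '[{"claw": 0.0854,"dx": 0,"dy": 0,"dz": -0.012,"wx": 0,"wy": 0,"wz": -10.3},{"claw": 0.0854,"dx": 0,"dy": 0,"dz": -0.012,"wx": 0,"wy": 0,"wz": -10.3},{"claw": 0.0854,"dx": 0,"dy": 0,"dz": -0.012,"wx": 0,"wy": 0,"wz": -10.3},{"claw": 0.0854,"dx": 0,"dy": 0,"dz": -0.012,"wx": 0,"wy": 0,"wz": -10.3},{"claw": 0.0854,"dx": 0,"dy": 0,"dz": -0.012,"wx": 0,"wy": 0,"wz": -10.3},{"claw": 0.0854,"dx": 0,"dy": 0,"dz": -0.012,"wx": 0,"wy": 0,"wz": -10.3},{"claw": 0.0854,"dx": 0,"dy": 0,"dz": -0.012,"wx": 0,"wy": 0,"wz": -10.3},{"claw": 0.0854,"dx": 0,"dy": 0,"dz": -0.012,"wx": 0,"wy": 0,"wz": -10.3},{"claw": 0.0854,"dx": 0,"dy": 0,"dz": -0.012,"wx": 0,"wy": 0,"wz": -10.3},{"claw": 0.0854,"dx": 0,"dy": 0,"dz": -0.012,"wx": 0,"wy": 0,"wz": -10.3},{"claw": 0.0854,"dx": 0,"dy": 0,"dz": -0.012,"wx": 0,"wy": 0,"wz": -10.3},{"claw": 0.0854,"dx": 0,"dy": 0,"dz": -0.012,"wx": 0,"wy": 0,"wz": -10.3},{"claw": 0.0854,"dx": 0,"dy": 0,"dz": 0,"wx": 0,"wy": 0,"wz": -10.4},{"claw": 0.0854,"dx": 0,"dy": 0,"dz": 0,"wx": 0,"wy": 0,"wz": 0}]'

```text
t: 1.85
eef_pos: [0.2374, -0.6317, 0.3998]
tool_rot: [-0.0, 0.221, 0.975, 0.0]
contact_force: [0.3, 0.2, -0.2]
gripper_width: 0.996
grasp_force: 0.0
```

```bash
python3 - <<'E'
from h import *
print(get_obs()["q"])
go([.45,-.15,.4]);go([.46,.29,.3])
E
```

```text
[ 1.40937463  0.42695251 -0.43130339  1.33642389  0.17575027  1.41650812
  2.11126565]
tcp [ 237.4 -631.7  399.8] xyaw 154.52 zax [-2.e-04  9.e-04 -1.e+00] shift mm [1.540e+01 5.263e+02 2.000e-01]
tcp [ 237.4 -631.7  399.8] xyaw 154.52 zax [-2.e-04  9.e-04 -1.e+00] shift mm [195.6 927.7 100.6]
```

Call:
drive_tool --increments '[{"claw": 0.0854,"dx": 0.0015,"dy": 0.0526,"dz": 0,"wx": 0,"wy": 0,"wz": 0},{"claw": 0.0854,"dx": 0.0015,"dy": 0.0526,"dz": 0,"wx": 0,"wy": 0,"wz": 0},{"claw": 0.0854,"dx": 0.0015,"dy": 0.0526,"dz": 0,"wx": 0,"wy": 0,"wz": 0},{"claw": 0.0854,"dx": 0.0015,"dy": 0.0526,"dz": 0,"wx": 0,"wy": 0,"wz": 0},{"claw": 0.0854,"dx": 0.0015,"dy": 0.0526,"dz": 0,"wx": 0,"wy": 0,"wz": 0},{"claw": 0.0854,"dx": 0.0015,"dy": 0.0526,"dz": 0,"wx": 0,"wy": 0,"wz": 0},{"claw": 0.0854,"dx": 0.0015,"dy": 0.0526,"dz": 0,"wx": 0,"wy": 0,"wz": 0},{"claw": 0.0854,"dx": 0.0015,"dy": 0.0526,"dz": 0,"wx": 0,"wy": 0,"wz": 0},{"claw": 0.0854,"dx": 0.0015,"dy": 0.0526,"dz": 0,"wx": 0,"wy": 0,"wz": 0},{"claw": 0.0854,"dx": 0.0015,"dy": 0.0526,"dz": 0,"wx": 0,"wy": 0,"wz": 0},{"claw": 0.0854,"dx": 0,"dy": 0,"dz": 0,"wx": 0,"wy": 0,"wz": 0},{"claw": 0.0854,"dx": 0,"dy": 0,"dz": 0,"wx": 0,"wy": 0,"wz": 0}]'

```text
t: 3.35
eef_pos: [0.4493, -0.1506, 0.4]
tool_rot: [-0.0, 0.221, 0.975, -0.0]
contact_force: [-0.1, -0.2, 0.3]
gripper_width: 1.0
grasp_force: 0.0
```

```bash
python3 - <<'E'
from h import *
T=pose();p,d=read_camera("wrist");np.savez("w1.npz",p=p,d=d,T=T)
cv2.imwrite("pics/w1.png",cv2.resize(p,(768,576))[...,::-1])
go([.46,.29,.3])
E
```

```text
tcp [ 449.1 -151.3  400. ] xyaw 154.41 zax [-8.e-04 -1.e-04 -1.e+00] shift mm [180.7 402.7  99.9]
```

View pics/w1.png

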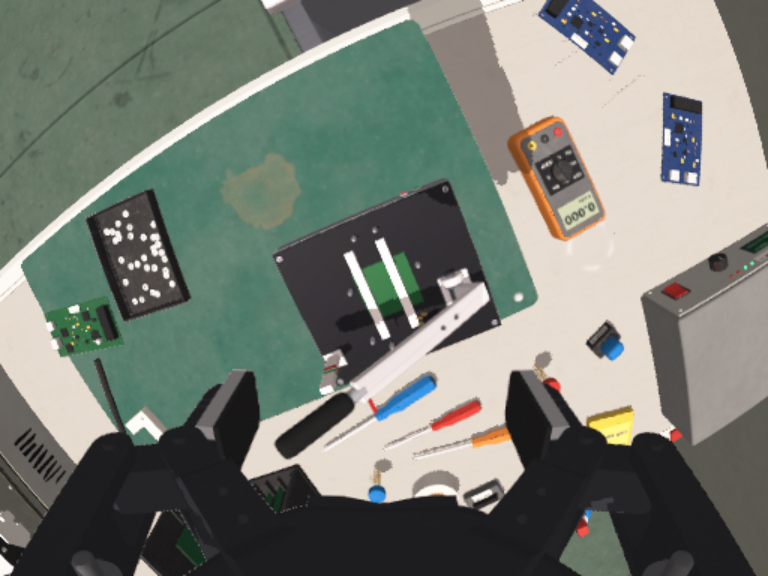

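```bash
python3 - <<'E'
from h import *
f=np.load("w1.npz");p=f["p"];T=f["T"]
g=cv2.cvtColor(p,cv2.COLOR_RGB2HSV)
m=((g[...,2]>95)&(g[...,1]<70)).astype(np.uint8)
m[:120]=0;m[255:]=0;m[:,:180]=0;m[:,345:]=0
n,l,s,c=cv2.connectedComponentsWithStats(m)
for i in range(1,n):
    if 3<=s[i,4]<1500:
        u=c[i];print(u.round(1),s[i,4],"z.0484",np.round(cast("wrist",u,.0484,T)[0]*1000,1)[:2],"z.0626",np.round(cast("wrist",u,.0626,T)[0]*1000,1)[:2])
        if 100<s[i,4]:
            P=cast("wrist",np.argwhere(l==i)[:,::-1],.0536,T)[:,:2]*1000
            print("   rail",np.round(cv2.minAreaRect(P.astype(np.float32))[0],1),cv2.minAreaRect(P.astype(np.float32))[1:])
E
```

```text
[187.1 141. ] 653 z.0484 [ 381.2 -238.5] z.0626 [ 381.2 -234.8]
   rail [ 401.1 -243. ] ((32.67743682861328, 108.00149536132812), 61.77895736694336)
[252.2 136.3] 166 z.0484 [ 420.8 -141.6] z.0626 [ 419.6 -140.9]
   rail [ 418.4 -143.1] ((132.1661376953125, 10.121241569519043), 86.8389663696289)
[338.8 137.5] 437 z.0484 [480.3 -14.9] z.0626 [477.3 -18. ]
   rail [489.3 -24.7] ((26.636091232299805, 82.14064025878906), 67.78345489501953)
[300.7 123. ] 3 z.0484 [433.7 -63.1] z.0626 [432.1 -64.8]
[296.2 125.2] 9 z.0484 [434. -71.] z.0626 [432.4 -72.5]
[307.3 129.2] 16 z.0484 [447.1 -57.4] z.0626 [445.1 -59.2]
[319.  128.3] 3 z.0484 [453.5 -39.4] z.0626 [451.2 -41.8]
[238.9 134.4] 8 z.0484 [ 408.9 -159.1] z.0626 [ 408.1 -157.9]
[312.7 140.1] 90 z.0484 [466.7 -56.5] z.0626 [464.1 -58.3]
[252.2 137.8] 4 z.0484 [ 422.9 -142.4] z.0626 [ 421.6 -141.7]
[225.5 146.5] 4 z.0484 [ 417.  -186.7] z.0626 [ 415.9 -184.7]
[218.5 149.5] 4 z.0484 [ 416.4 -199. ] z.0626 [ 415.3 -196.5]
[210.5 153. ] 6 z.0484 [ 415.8 -213.2] z.0626 [ 414.7 -210.3]
[249.  153.2] 10 z.0484 [ 443.  -157.8] z.0626 [ 441.1 -156.
[... 1061 characters left out ...]
.8 207.8] 4 z.0484 [586.9 -70.2] z.0626 [580.7 -71.6]
[188.4 210. ] 14 z.0484 [ 485.3 -293.1] z.0626 [ 482.1 -287.8]
[192.2 210.6] 5 z.0484 [ 489.1 -287.5] z.0626 [ 485.8 -282.3]
[215.  235.8] 346 z.0484 [ 547.1 -273.9] z.0626 [ 542.1 -269.2]
   rail [ 537.8 -271.1] ((40.80788803100586, 90.11119079589844), 88.52938079833984)
[181.4 214.5] 13 z.0484 [ 487.3 -308.5] z.0626 [ 484.  -302.7]
[189.8 220.2] 4 z.0484 [ 502.7 -300.2] z.0626 [ 499.  -294.7]
[247.9 227.2] 12 z.0484 [ 556.8 -214.7] z.0626 [ 551.4 -211.7]
[185.  227.5] 4 z.0484 [ 511.  -314.8] z.0626 [ 507.1 -308.9]
[201.7 238.3] 3 z.0484 [ 541.6 -297.9] z.0626 [ 536.7 -292.4]
[226.4 253.3] 9 z.0484 [ 586.3 -271.7] z.0626 [ 580.1 -267. ]
```

Call:
drive_tool --increments '[{"claw": 0.0854,"dx": 0.02,"dy": 0.0447,"dz": 0.011,"wx": 0,"wy": 0,"wz": 0},{"claw": 0.0854,"dx": 0.02,"dy": 0.0447,"dz": 0.011,"wx": 0,"wy": 0,"wz": 0},{"claw": 0.0854,"dx": 0.02,"dy": 0.0447,"dz": 0.011,"wx": 0,"wy": 0,"wz": 0},{"claw": 0.0854,"dx": 0.02,"dy": 0.0447,"dz": 0.011,"wx": 0,"wy": 0,"wz": 0},{"claw": 0.0854,"dx": 0.02,"dy": 0.0447,"dz": 0.011,"wx": 0,"wy": 0,"wz": 0},{"claw": 0.0854,"dx": 0.02,"dy": 0.0447,"dz": 0.011,"wx": 0,"wy": 0,"wz": 0},{"claw": 0.0854,"dx": 0.02,"dy": 0.0447,"dz": 0.011,"wx": 0,"wy": 0,"wz": 0},{"claw": 0.0854,"dx": 0.02,"dy": 0.0447,"dz": 0.011,"wx": 0,"wy": 0,"wz": 0},{"claw": 0.062,"dx": 0.02,"dy": 0.0447,"dz": 0.011,"wx": 0,"wy": 0,"wz": 0},{"claw": 0.062,"dx": 0,"dy": 0,"dz": 0.05,"wx": 0,"wy": 0,"wz": 0},{"claw": 0.062,"dx": 0,"dy": 0,"dz": 0.05,"wx": 0,"wy": 0,"wz": 0},{"claw": 0.062,"dx": 0,"dy": 0,"dz": 0,"wx": 0,"wy": 0,"wz": 0},{"claw": 0.062,"dx": 0,"dy": 0,"dz": 0,"wx": 0,"wy": 0,"wz": 0}]'

```text
t: 5.03
eef_pos: [0.4606, 0.2905, 0.2028]
tool_rot: [0.0, 0.221, 0.975, 0.001]
contact_force: [0.3, 0.4, 0.8]
gripper_width: 0.726
grasp_force: 0.0
```

```bash
python3 - <<'E'
from h import *
T=pose();p,d=read_camera("wrist");np.savez("w2.npz",p=p,d=d,T=T)
cv2.imwrite("pics/w2.png",cv2.resize(p,(768,576))[...,::-1])
print(get_obs()["q"],get_obs()["gripper_width"])
go([.46,.29,.2])
E
```

```text
[ 0.06318227  0.4891082  -0.954051    1.87623328  0.46880367  1.0159101
  0.03539526] 0.7293863263130311
tcp [460.8 290.9 203.4] xyaw 154.51 zax [ 0.0026  0.0016 -1.    ] shift mm [ 0.4 -1.1  3.4]
```

View pics/w2.png

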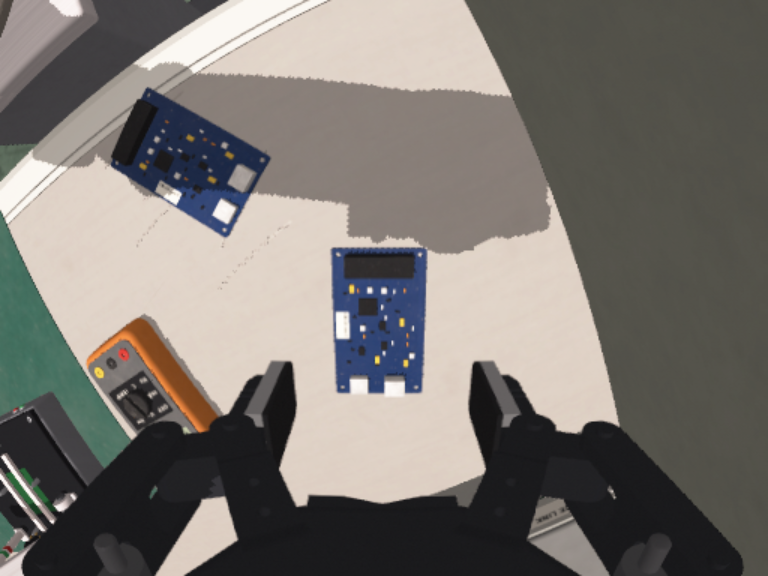

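```bash
cat > b.py <<'E'
from h import *
def board(p,T,z,roi):
    g=cv2.cvtColor(p,cv2.COLOR_RGB2HSV);r0,r1,c0,c1=roi
    m=np.zeros(p.shape[:2],np.uint8);m[r0:r1,c0:c1]=cv2.inRange(g,(105,80,30),(130,255,255))[r0:r1,c0:c1]
    m=cv2.morphologyEx(m,cv2.MORPH_CLOSE,np.ones((9,9)))
    for r in rect("wrist",m,z,T)[:1]:print("board",np.round(r[:5],1))
    d=((g[...,2]<60)&(g[...,1]<120)).astype(np.uint8);d2=np.zeros_like(d);d2[r0:r1,c0:c1]=d[r0:r1,c0:c1]
    d2=cv2.morphologyEx(d2,cv2.MORPH_OPEN,np.ones((7,7)))
    for r in rect("wrist",d2,z+.0116,T)[:2]:print("dark",np.round(r[:5],1),r[5])
E
python3 - <<'E'
from b import *
f=np.load("w2.npz");board(f["p"],f["T"],.0018,(160,266,214,292))
E
```

```text
board [502.  268.   68.9 118.   64.5]
dark [457.2 289.6  48.   16.4  64.5] [252.29059829 176.57264957]
dark [481.2 268.5  12.1  11.5  64.6] [244.5 204. ]
```

```bash
python3 - <<'E'
from b import *
c=calibration("wrist");K=c["intrinsics"]
f0=np.load("w1.npz")
for nm in("w1","w2"):
    f=np.load(nm+".npz");d=f["d"]
    v,u=np.nonzero((d>0)&(d<.16)&(np.arange(384)[:,None]<320))
    x=(u-K[0,2])/K[0,0];y=(v-K[1,2])/K[1,1];r=np.hypot(x,y)+1e-9
    P=np.c_[np.tan(r)*x/r,np.tan(r)*y/r,np.ones_like(r)]*d[v,u][:,None]
    P=P@c["mount"][:3,:3].T+c["mount"][:3,3]
    for s in(1,-1):
        Q=P[(P[:,1]*s>0.02)]
        print(nm,s,len(Q),"tip z",np.percentile(Q[:,2],[50,95,99,100]).round(4),"y min",np.percentile(Q[Q[:,2]>0][:,1]*s,[0,1,5]).round(4) if (Q[:,2]>0).any() else 0)
go([.4585,.2889,.06])
E
```

```text
w1 1 4863 tip z [-0.0349  0.0041  0.0094  0.0131] y min [0.0416 0.0418 0.0421]
w1 -1 4864 tip z [-0.0347  0.0044  0.0096  0.0126] y min [0.0424 0.0425 0.0427]
w2 1 11528 tip z [0.0148 0.0609 0.0703 0.078 ] y min [0.0302 0.0305 0.031 ]
w2 -1 5471 tip z [-0.0321  0.0092  0.0159  0.0204] y min [0.0308 0.0309 0.031 ]
tcp [460.8 290.9 203.4] xyaw 154.51 zax [ 0.0026  0.0016 -1.    ] shift mm [  1.5  -3.1 143.4]
```

Call:
drive_tool --increments '[{"claw": 0.062,"dx": 0.0015,"dy": -0.003,"dz": 0.036,"wx": 0,"wy": 0,"wz": 0},{"claw": 0.062,"dx": 0,"dy": 0,"dz": 0.036,"wx": 0,"wy": 0,"wz": 0},{"claw": 0.062,"dx": 0,"dy": 0,"dz": 0.036,"wx": 0,"wy": 0,"wz": 0},{"claw": 0.062,"dx": 0,"dy": 0,"dz": 0.034,"wx": 0,"wy": 0,"wz": 0},{"claw": 0.062,"dx": 0,"dy": 0,"dz": 0,"wx": 0,"wy": 0,"wz": 0},{"claw": 0.062,"dx": 0,"dy": 0,"dz": 0,"wx": 0,"wy": 0,"wz": 0},{"claw": 0.062,"dx": 0,"dy": 0,"dz": 0,"wx": 0,"wy": 0,"wz": 0}]'

```text
t: 5.95
eef_pos: [0.4581, 0.2892, 0.0613]
tool_rot: [0.001, 0.22, 0.975, 0.001]
contact_force: [-0.9, 0.1, 0.8]
gripper_width: 0.728
grasp_force: 0.0
```

```bash
python3 - <<'E'
from b import *
T=pose();p,d=read_camera("wrist");np.savez("w3.npz",p=p,d=d,T=T)
cv2.imwrite("pics/w3.png",p[...,::-1])
go([.4585,.2889,.0255])
board(p,T,.0018,(100,300,175,330))
E
```

```text
tcp [457.9 289.   61. ] xyaw 154.58 zax [ 0.0026  0.0013 -1.    ] shift mm [-0.5  0.1 35.5]
board [479.4 278.6  69.3  69.   64.6]
dark [456.6 289.6  49.4  19.5  64.3] [254.48571429 232.07142857]
dark [465.3 235.2  13.7  45.4  53.8] [186.06349206 274.18253968]
```

View pics/w3.png

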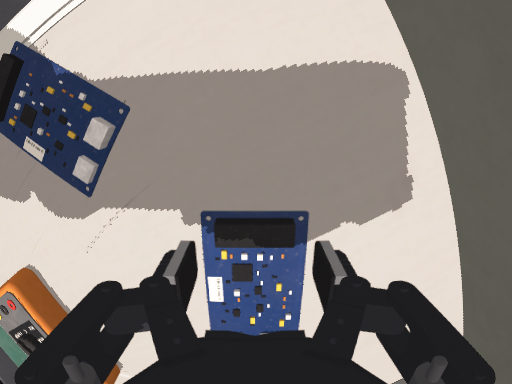

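Call:
drive_tool --increments '[{"claw": 0.062,"dx": -0.0005,"dy": 0,"dz": 0.012,"wx": 0,"wy": 0,"wz": 0},{"claw": 0.062,"dx": 0,"dy": 0,"dz": 0.012,"wx": 0,"wy": 0,"wz": 0},{"claw": 0.062,"dx": 0,"dy": 0,"dz": 0.006,"wx": 0,"wy": 0,"wz": 0},{"claw": 0.062,"dx": 0,"dy": 0,"dz": 0.005,"wx": 0,"wy": 0,"wz": 0},{"claw": 0.062,"dx": 0,"dy": 0,"dz": 0,"wx": 0,"wy": 0,"wz": 0},{"claw": 0.062,"dx": 0,"dy": 0,"dz": 0,"wx": 0,"wy": 0,"wz": 0}]' --newtons 30

```text
t: 6.75
eef_pos: [0.4574, 0.2884, 0.0245]
tool_rot: [0.0, 0.22, 0.976, 0.0]
contact_force: [0.2, 0.4, -0.1]
gripper_width: 0.726
grasp_force: 0.0
```

Call:
drive_tool --increments '[{"claw": 0.054,"dx": 0,"dy": 0,"dz": 0,"wx": 0,"wy": 0,"wz": 0},{"claw": 0.05,"dx": 0,"dy": 0,"dz": 0,"wx": 0,"wy": 0,"wz": 0},{"claw": 0.044,"dx": 0,"dy": 0,"dz": 0,"wx": 0,"wy": 0,"wz": 0},{"claw": 0.044,"dx": 0,"dy": 0,"dz": 0,"wx": 0,"wy": 0,"wz": 0},{"claw": 0.044,"dx": 0,"dy": 0,"dz": 0,"wx": 0,"wy": 0,"wz": 0}]' --newtons 30

```text
t: 7.38
eef_pos: [0.4575, 0.2884, 0.0248]
tool_rot: [0.0, 0.22, 0.976, 0.0]
contact_force: [-1.5, -0.3, 6.6]
gripper_width: 0.576
grasp_force: 31.2
```

Call:
drive_tool --increments '[{"claw": 0.044,"dx": 0,"dy": 0,"dz": -0.003,"wx": 0,"wy": 0,"wz": 0},{"claw": 0.044,"dx": 0,"dy": 0,"dz": -0.01,"wx": 0,"wy": 0,"wz": 0},{"claw": 0.044,"dx": 0,"dy": 0,"dz": -0.02,"wx": 0,"wy": 0,"wz": 0},{"claw": 0.044,"dx": 0,"dy": 0,"dz": -0.03,"wx": 0,"wy": 0,"wz": 0},{"claw": 0.044,"dx": 0,"dy": 0,"dz": -0.03,"wx": 0,"wy": 0,"wz": -3},{"claw": 0.044,"dx": 0,"dy": 0,"dz": -0.03,"wx": 0,"wy": 0,"wz": -5},{"claw": 0.044,"dx": 0,"dy": 0,"dz": -0.03,"wx": 0,"wy": 0,"wz": -5},{"claw": 0.044,"dx": 0,"dy": 0,"dz": -0.02,"wx": 0,"wy": 0,"wz": -5},{"claw": 0.044,"dx": 0,"dy": 0,"dz": 0,"wx": 0,"wy": 0,"wz": -3.1},{"claw": 0.044,"dx": 0,"dy": 0,"dz": 0,"wx": 0,"wy": 0,"wz": -2},{"claw": 0.044,"dx": 0,"dy": 0,"dz": 0,"wx": 0,"wy": 0,"wz": 0},{"claw": 0.044,"dx": 0,"dy": 0,"dz": 0,"wx": 0,"wy": 0,"wz": 0}]' --newtons 60

```text
t: 8.88
eef_pos: [0.4571, 0.2881, 0.1972]
tool_rot: [-0.0, 0.02, 1.0, -0.0]
contact_force: [0.5, 0.8, -1.3]
gripper_width: 0.563
grasp_force: 61.9
```

```bash
python3 - <<'E'
from b import *
T=pose();p,d=read_camera("wrist");np.savez("w4.npz",p=p,d=d,T=T)
cv2.imwrite("pics/w4.png",p[...,::-1])
ps,ds=read_camera("scene");np.savez("s4.npz",p=ps,d=ds)
cv2.imwrite("pics/w4s.png",np.hstack([p[100:,150:350],cv2.resize(ps[120:262,200:400],None,fx=2,fy=2)])[...,::-1] if False else p[...,::-1])
go([.40,-.167,.2]);print(get_obs()["q"],get_obs()["grasp_force"],get_obs()["gripper_width"])
c=calibration("wrist");K=c["intrinsics"]
# board plane tilt in the tool frame from depth of blue pixels
g=cv2.cvtColor(p,cv2.COLOR_RGB2HSV);m=cv2.inRange(g,(105,80,30),(130,255,255))>0
m&=(d>0)&(d<.25);v,u=np.nonzero(m)
x=(u-K[0,2])/K[0,0];y=(v-K[1,2])/K[1,1];r=np.hypot(x,y)+1e-9
P=np.c_[np.tan(r)*x/r,np.tan(r)*y/r,np.ones_like(r)]*d[v,u][:,None]
P=P@c["mount"][:3,:3].T+c["mount"][:3,3]
A=np.c_[P[:,:2],np.ones(len(P))];s=np.linalg.lstsq(A,P[:,2],rcond=None)[0];print("plane",s,P.min(0),P.max(0),len(P))
E
```

```text
tcp [457.2 288.2 197.2] xyaw 177.7 zax [-3.e-04 -2.e-04 -1.e+00] shift mm [  38.9 -457.1   -2.7]
[ 0.12439664  0.53354039 -1.04737064  1.88660032  0.53705974  1.03702616
  0.38044536] 61.87551498413086 0.56443985571907
plane [-0.05983436 -0.00976666  0.02169333] [-0.06121569 -0.03485559 -0.05429001] [0.0180666  0.03422582 0.02594469] 4843
```

View pics/w4.png

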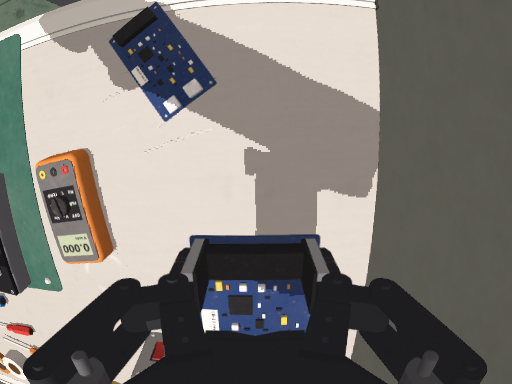

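```bash
cat >> b.py <<'E'
def plane(p,d):
    c=calibration("wrist");K=c["intrinsics"]
    g=cv2.cvtColor(p,cv2.COLOR_RGB2HSV);m=cv2.inRange(g,(105,80,30),(130,255,255))>0
    m[:225]=0;m[:,:185]=0;m[:,325:]=0;m&=(d>0)&(d<.25);v,u=np.nonzero(m)
    x=(u-K[0,2])/K[0,0];y=(v-K[1,2])/K[1,1];r=np.hypot(x,y)+1e-9
    P=np.c_[np.tan(r)*x/r,np.tan(r)*y/r,np.ones_like(r)]*d[v,u][:,None]
    P=P@c["mount"][:3,:3].T+c["mount"][:3,3]
    k=abs(P[:,2]-np.median(P[:,2]))<.012
    for _ in range(6):
        A=np.c_[P[:,:2],np.ones(len(P))];s=np.linalg.lstsq(A[k],P[k,2],rcond=None)[0];e=P[:,2]-A@s;k=abs(e)<max(.0008,2*np.std(e[k]))
    Q=P[k];print("plane sx,sy,z0",s.round(4),"n",len(Q),"x",np.percentile(Q[:,0],[0,1,99,100]).round(4),"y",np.percentile(Q[:,1],[0,1,99,100]).round(4))
    return Q
E
python3 - <<'E'
from b import *
f=np.load("w4.npz");Q=plane(f["p"],f["d"])
F=Q[Q[:,0]>.010];print(np.polyfit(F[:,1],F[:,0],1))
f=np.load("w2.npz");
E
```

```text
plane sx,sy,z0 [-0.0033 -0.0004  0.0239] n 4201 x [-0.0606 -0.058   0.0108  0.0115] y [-0.0349 -0.0306  0.0324  0.0342]
[0.00572814 0.01052352]
```

Call:
drive_tool --increments '[{"claw": 0.044,"dx": 0.002,"dy": -0.0235,"dz": 0,"wx": 0,"wy": 0,"wz": 0},{"claw": 0.044,"dx": 0.0039,"dy": -0.0455,"dz": 0,"wx": 0,"wy": 0,"wz": 0},{"claw": 0.044,"dx": 0.0039,"dy": -0.0455,"dz": 0,"wx": 0,"wy": 0,"wz": 0},{"claw": 0.044,"dx": 0.0039,"dy": -0.0455,"dz": 0,"wx": 0,"wy": 0,"wz": 0},{"claw": 0.044,"dx": 0.0039,"dy": -0.0455,"dz": 0,"wx": 0,"wy": 0,"wz": 0},{"claw": 0.044,"dx": 0.0039,"dy": -0.0455,"dz": 0,"wx": 0,"wy": 0,"wz": 0},{"claw": 0.044,"dx": 0.0039,"dy": -0.0455,"dz": 0,"wx": 0,"wy": 0,"wz": 0},{"claw": 0.044,"dx": 0.0039,"dy": -0.0455,"dz": 0,"wx": 0,"wy": 0,"wz": 0},{"claw": 0.044,"dx": 0.0039,"dy": -0.0455,"dz": 0,"wx": 0,"wy": 0,"wz": 0},{"claw": 0.044,"dx": 0.0039,"dy": -0.0455,"dz": 0,"wx": 0,"wy": 0,"wz": 0},{"claw": 0.044,"dx": 0.0018,"dy": -0.024,"dz": 0,"wx": 0,"wy": 0,"wz": 0},{"claw": 0.044,"dx": 0,"dy": 0,"dz": 0,"wx": 0,"wy": 0,"wz": 0},{"claw": 0.044,"dx": 0,"dy": 0,"dz": 0,"wx": 0,"wy": 0,"wz": 0},{"claw": 0.044,"dx": 0,"dy": 0,"dz": 0,"wx": 0,"wy": 0,"wz": 0}]'

```text
t: 10.72
eef_pos: [0.4005, -0.1656, 0.1974]
tool_rot: [0.0, 0.019, 1.0, 0.0]
contact_force: [0.1, 0.6, 0.1]
gripper_width: 0.561
grasp_force: 62.0
```

```bash
python3 - <<'E'
from b import *
T=pose();p,d=read_camera("wrist");np.savez("w5.npz",p=p,d=d,T=T)
cv2.imwrite("pics/w5.png",cv2.resize(p[130:330,100:400],None,fx=2.6,fy=2.6)[...,::-1])
go([.40,-.167,.0904]);print(get_obs()["grasp_force"],get_obs()["gripper_width"])
plane(p,d)
E
```

```text
tcp [ 400.5 -165.8  197.4] xyaw 177.84 zax [ 2.e-04 -0.e+00 -1.e+00] shift mm [  0.4  -1.2 107. ]
62.01347351074219 0.5611283593847668
plane sx,sy,z0 [-0.0034  0.0001  0.0238] n 4308 x [-0.0609 -0.058   0.0111  0.0116] y [-0.0348 -0.031   0.0325  0.0349]
```

View pics/w5.png

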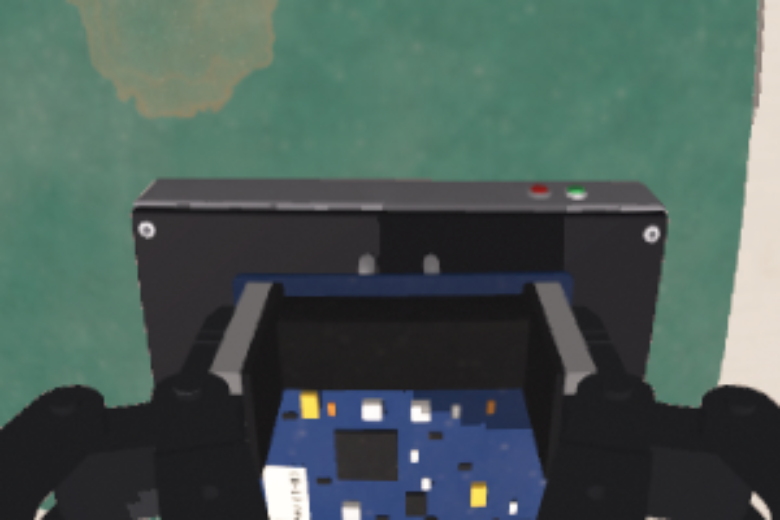

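```bash
python3 - <<'E'
from b import *
f=np.load("w5.npz");T=f["T"]
F=lambda a:np.array(a,float)/2.6+[100,130]
s=cast("wrist",F([(147,230),(652,234)]),.0484,T)*1000;e=cast("wrist",F([(136,210),(400,211),(665,213)]),.0484,T)*1000
b=cast("wrist",F([(368,254),(432,254)]),.050,T)*1000
print(s.round(1),e.round(1),b.round(1))
v=s[1]-s[0];print("yaw screws",np.degrees(np.arctan2(-v[0],v[1])),"edge",np.degrees(np.arctan2(-(e[2]-e[0])[0],(e[2]-e[0])[1])))
E
```

```text
[[ 426.6 -264.5   48.4]
 [ 435.2  -70.6   48.4]] [[ 418.3 -267.8   48.4]
 [ 421.7 -167.    48.4]
 [ 426.8  -65.9   48.4]] [[ 437.8 -179.6   50. ]
 [ 438.7 -155.7   50. ]]
yaw screws -2.5544520595466285 edge -2.4168209833296235
```

Call:
drive_tool --increments '[{"claw": 0.044,"dx": 0.001,"dy": 0,"dz": 0.015,"wx": 0,"wy": 0,"wz": 0.3},{"claw": 0.044,"dx": 0.001,"dy": 0,"dz": 0.025,"wx": 0,"wy": 0,"wz": 0},{"claw": 0.044,"dx": 0,"dy": 0,"dz": 0.025,"wx": 0,"wy": 0,"wz": 0},{"claw": 0.044,"dx": 0,"dy": 0,"dz": 0.025,"wx": 0,"wy": 0,"wz": 0},{"claw": 0.044,"dx": 0,"dy": 0,"dz": 0.016,"wx": 0,"wy": 0,"wz": 0},{"claw": 0.044,"dx": 0,"dy": 0,"dz": 0,"wx": 0,"wy": 0,"wz": 0},{"claw": 0.044,"dx": 0,"dy": 0,"dz": 0,"wx": 0,"wy": 0,"wz": 0},{"claw": 0.044,"dx": 0,"dy": 0,"dz": 0,"wx": 0,"wy": 0,"wz": 0}]'

```text
t: 11.78
eef_pos: [0.3986, -0.1669, 0.0918]
tool_rot: [0.0, 0.023, 1.0, -0.0]
contact_force: [0.5, -0.1, -1.1]
gripper_width: 0.559
grasp_force: 62.0
```

```bash
python3 - <<'E'
from b import *
go([.4573,-.1687,.0910]);print(get_obs()["contact_force"])
E
```

```text
tcp [ 398.6 -166.9   91.8] xyaw 177.41 zax [ 1.e-03 -6.e-04 -1.e+00] shift mm [-58.7   0.9   0.9]
[ 0.49497595 -0.08899975 -1.06325318]
```

Call:
drive_tool --increments '[{"claw": 0.044,"dx": -0.006,"dy": 0.0009,"dz": 0,"wx": 0,"wy": 0,"wz": 0},{"claw": 0.044,"dx": -0.01,"dy": 0,"dz": 0,"wx": 0,"wy": 0,"wz": 0},{"claw": 0.044,"dx": -0.01,"dy": 0,"dz": 0,"wx": 0,"wy": 0,"wz": 0},{"claw": 0.044,"dx": -0.01,"dy": 0,"dz": 0,"wx": 0,"wy": 0,"wz": 0},{"claw": 0.044,"dx": -0.01,"dy": 0,"dz": 0,"wx": 0,"wy": 0,"wz": 0},{"claw": 0.044,"dx": -0.008,"dy": 0,"dz": 0,"wx": 0,"wy": 0,"wz": 0},{"claw": 0.044,"dx": -0.0047,"dy": 0,"dz": 0,"wx": 0,"wy": 0,"wz": 0},{"claw": 0.044,"dx": 0,"dy": 0,"dz": 0,"wx": 0,"wy": 0,"wz": 0},{"claw": 0.044,"dx": 0,"dy": 0,"dz": 0,"wx": 0,"wy": 0,"wz": 0},{"claw": 0.044,"dx": 0,"dy": 0,"dz": 0,"wx": 0,"wy": 0,"wz": 0}]'

```text
t: 13.02
eef_pos: [0.4565, -0.1687, 0.0913]
tool_rot: [-0.0, 0.023, 1.0, -0.0]
contact_force: [0.0, 0.1, -1.3]
gripper_width: 0.561
grasp_force: 62.0
```

```bash
python3 - <<'E'
from b import *
T=pose();p,d=read_camera("wrist");np.savez("w6.npz",p=p,d=d,T=T)
pt,dt=read_camera("top");np.savez("t6.npz",p=pt,d=dt)
a=cv2.resize(p[150:300,160:350],None,fx=4,fy=4);b=cv2.resize(pt[160:240,260:360],None,fx=2,fy=2)
a[:160,:200]=b[:160,:200];cv2.imwrite("pics/w6.png",a[:600,:800,::-1])
go([.4573,-.1687,.0784]);print(get_obs()["contact_force"])
E
```

```text
tcp [ 456.7 -168.6   91.3] xyaw 177.41 zax [-1.e-04 -1.e-04 -1.e+00] shift mm [-0.6 -0.  12.9]
[ 0.30105414  0.02644651 -0.62646451]
```

View pics/w6.png

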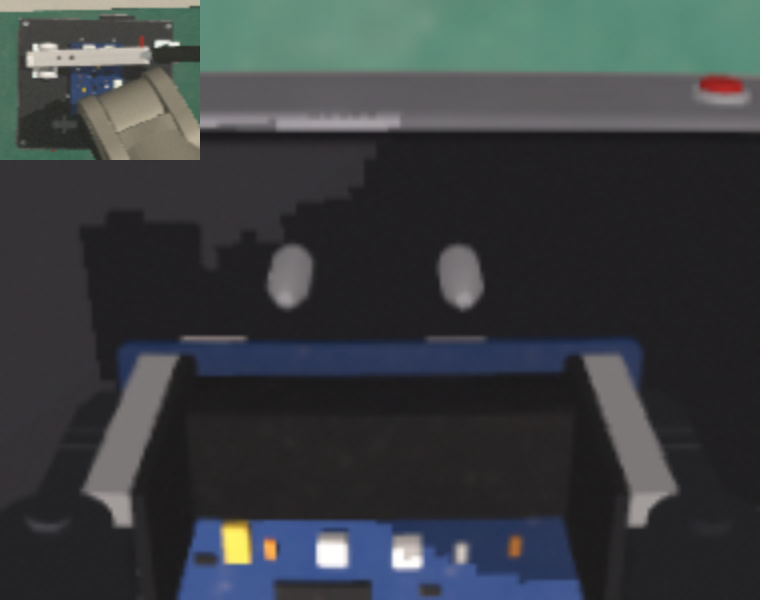

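```bash
python3 - <<'E'
from b import *
f=np.load("w6.npz");T=f["T"];G=lambda a:np.array(a,float)/4+[160,150]
print("tips",cast("wrist",G([(288,303),(462,305)]),.0626,T)*1000)
print("base",cast("wrist",G([(292,246),(458,246)]),.0484,T)*1000)
for z in(.0676,.0684):print("edge",cast("wrist",G([(120,343),(380,341),(640,343)]),z,T)*1000)
E
```

```text
tips [[ 441.52327806 -180.0976259    62.6       ]
 [ 442.82371686 -156.93376741   62.6       ]]
base [[ 438.62235973 -180.32691042   48.4       ]
 [ 439.66299509 -156.50339082   48.4       ]]
edge [[ 444.43833998 -202.41533151   67.6       ]
 [ 445.29355891 -167.99471229   67.6       ]
 [ 447.46399752 -133.60072792   67.6       ]]
edge [[ 444.07467399 -202.20552441   68.4       ]
 [ 444.92503949 -167.98024455   68.4       ]
 [ 447.08316071 -133.78144838   68.4       ]]
```

Call:
drive_tool --increments '[{"claw": 0.044,"dx": -0.001,"dy": -0.0005,"dz": 0,"wx": 0,"wy": 0,"wz": 0},{"claw": 0.044,"dx": 0,"dy": 0,"dz": 0,"wx": 0,"wy": 0,"wz": 0},{"claw": 0.044,"dx": 0,"dy": 0,"dz": 0.002,"wx": 0,"wy": 0,"wz": 0},{"claw": 0.044,"dx": 0,"dy": 0,"dz": 0.002,"wx": 0,"wy": 0,"wz": 0},{"claw": 0.044,"dx": 0,"dy": 0,"dz": 0.002,"wx": 0,"wy": 0,"wz": 0},{"claw": 0.044,"dx": 0,"dy": 0,"dz": 0.002,"wx": 0,"wy": 0,"wz": 0},{"claw": 0.044,"dx": 0,"dy": 0,"dz": 0.001,"wx": 0,"wy": 0,"wz": 0},{"claw": 0.044,"dx": 0,"dy": 0,"dz": 0,"wx": 0,"wy": 0,"wz": 0},{"claw": 0.044,"dx": 0,"dy": 0,"dz": 0,"wx": 0,"wy": 0,"wz": 0}]'

```text
t: 14.25
eef_pos: [0.4579, -0.1691, 0.0823]
tool_rot: [0.0, 0.023, 1.0, -0.0]
contact_force: [0.3, -0.1, -0.6]
gripper_width: 0.558
grasp_force: 62.0
```

Call:
drive_tool --increments '[{"claw": 0.044,"dx": 0,"dy": 0,"dz": 0.001,"wx": 0,"wy": 0,"wz": 0},{"claw": 0.044,"dx": 0,"dy": 0,"dz": 0.001,"wx": 0,"wy": 0,"wz": 0},{"claw": 0.044,"dx": 0,"dy": 0,"dz": 0,"wx": 0,"wy": 0,"wz": 0},{"claw": 0.044,"dx": 0,"dy": 0,"dz": 0,"wx": 0,"wy": 0,"wz": 0}]'

```text
t: 14.75
eef_pos: [0.4579, -0.1691, 0.0803]
tool_rot: [0.0, 0.023, 1.0, -0.0]
contact_force: [0.1, 0.4, -0.8]
gripper_width: 0.562
grasp_force: 62.0
```

Call:
drive_tool --increments '[{"claw": 0.044,"dx": 0,"dy": 0,"dz": 0.001,"wx": 0,"wy": 0,"wz": 0},{"claw": 0.044,"dx": 0,"dy": 0,"dz": 0,"wx": 0,"wy": 0,"wz": 0},{"claw": 0.044,"dx": 0,"dy": 0,"dz": 0,"wx": 0,"wy": 0,"wz": 0}]'

```text
t: 15.12
eef_pos: [0.4578, -0.1691, 0.0793]
tool_rot: [0.0, 0.023, 1.0, 0.0]
contact_force: [-0.5, 0.4, -0.8]
gripper_width: 0.566
grasp_force: 62.0
```

Call:
drive_tool --increments '[{"claw": 0.044,"dx": 0,"dy": 0,"dz": 0.001,"wx": 0,"wy": 0,"wz": 0},{"claw": 0.044,"dx": 0,"dy": 0,"dz": 0,"wx": 0,"wy": 0,"wz": 0},{"claw": 0.044,"dx": 0,"dy": 0,"dz": 0,"wx": 0,"wy": 0,"wz": 0}]'

```text
t: 15.5
eef_pos: [0.4579, -0.1691, 0.0787]
tool_rot: [0.0, 0.023, 1.0, -0.0]
contact_force: [-1.6, -0.4, 5.0]
gripper_width: 0.566
grasp_force: 62.6
```

Call:
drive_tool --increments '[{"claw": 0.05,"dx": 0,"dy": 0,"dz": 0,"wx": 0,"wy": 0,"wz": 0},{"claw": 0.054,"dx": 0,"dy": 0,"dz": 0,"wx": 0,"wy": 0,"wz": 0},{"claw": 0.06,"dx": 0,"dy": 0,"dz": 0,"wx": 0,"wy": 0,"wz": 0},{"claw": 0.064,"dx": 0,"dy": 0,"dz": 0,"wx": 0,"wy": 0,"wz": 0},{"claw": 0.064,"dx": 0,"dy": 0,"dz": 0,"wx": 0,"wy": 0,"wz": 0},{"claw": 0.064,"dx": 0,"dy": 0,"dz": -0.01,"wx": 0,"wy": 0,"wz": 0},{"claw": 0.064,"dx": 0,"dy": 0,"dz": -0.02,"wx": 0,"wy": 0,"wz": 0},{"claw": 0.064,"dx": 0.02,"dy": 0,"dz": -0.01,"wx": 0,"wy": 0,"wz": 0},{"claw": 0.064,"dx": 0.04,"dy": 0,"dz": -0.02,"wx": 0,"wy": 0,"wz": 0},{"claw": 0.064,"dx": 0,"dy": 0,"dz": -0.05,"wx": 0,"wy": 0,"wz": 0},{"claw": 0.064,"dx": 0,"dy": 0,"dz": -0.05,"wx": 0,"wy": 0,"wz": 0},{"claw": 0.064,"dx": 0,"dy": 0,"dz": -0.05,"wx": 0,"wy": 0,"wz": 0},{"claw": 0.064,"dx": 0,"dy": 0,"dz": 0,"wx": 0,"wy": 0,"wz": 0},{"claw": 0.064,"dx": 0,"dy": 0,"dz": 0,"wx": 0,"wy": 0,"wz": 0}]'

```text
t: 17.25
eef_pos: [0.3974, -0.1665, 0.2881]
tool_rot: [-0.0, 0.023, 1.0, -0.0]
contact_force: [0.6, -0.9, -0.6]
gripper_width: 0.751
grasp_force: 0.0
```

```bash
python3 - <<'E'
from b import *
T=pose();p,d=read_camera("wrist");np.savez("w7.npz",p=p,d=d,T=T)
cv2.imwrite("pics/w7.png",cv2.resize(p[100:384,100:412],None,fx=2.1,fy=2.1)[...,::-1])
go([.4573,-.1687,.4]);print(get_obs()["q"])
E
```

```text
tcp [ 397.1 -166.3  287.6] xyaw 177.41 zax [-1.6e-03  2.0e-04 -1.0e+00] shift mm [ -60.1    0.3 -112.5]
[ 1.42369196  0.20405199 -1.27044195  2.00899217  0.22095773  1.08333609
  1.57971217]
```

View pics/w7.png

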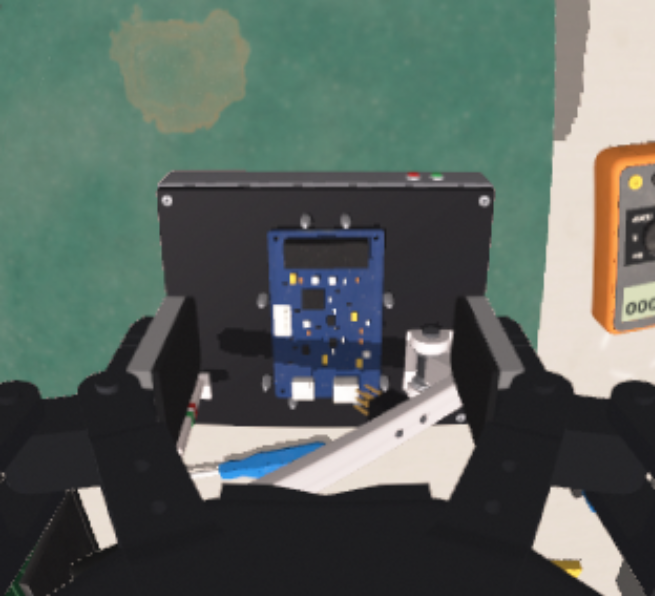

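Call:
drive_tool --increments '[{"claw": 0.045,"dx": 0,"dy": 0,"dz": -0.01,"wx": 0,"wy": 0,"wz": 10},{"claw": 0.045,"dx": 0,"dy": 0,"dz": -0.01,"wx": 0,"wy": 0,"wz": 10},{"claw": 0.045,"dx": 0,"dy": 0,"dz": -0.01,"wx": 0,"wy": 0,"wz": 10},{"claw": 0.045,"dx": 0,"dy": 0,"dz": -0.01,"wx": 0,"wy": 0,"wz": 10},{"claw": 0.045,"dx": 0,"dy": 0,"dz": -0.01,"wx": 0,"wy": 0,"wz": 10},{"claw": 0.045,"dx": 0,"dy": 0,"dz": -0.01,"wx": 0,"wy": 0,"wz": 10},{"claw": 0.045,"dx": 0,"dy": 0,"dz": -0.01,"wx": 0,"wy": 0,"wz": 10},{"claw": 0.045,"dx": 0,"dy": 0,"dz": 0,"wx": 0,"wy": 0,"wz": 10},{"claw": 0.045,"dx": 0,"dy": 0,"dz": 0,"wx": 0,"wy": 0,"wz": 10},{"claw": 0.045,"dx": 0,"dy": 0,"dz": 0,"wx": 0,"wy": 0,"wz": 0},{"claw": 0.045,"dx": 0,"dy": 0,"dz": 0,"wx": 0,"wy": 0,"wz": 0}]'

```text
t: 18.68
eef_pos: [0.3976, -0.1662, 0.3576]
tool_rot: [-0.001, 0.722, 0.692, -0.0]
contact_force: [-0.2, 1.5, 0.0]
gripper_width: 0.528
grasp_force: 0.0
```

```bash
python3 - <<'E'
from b import *
go([.538,-.252,.33]);print(get_obs()["q"])
# seated-board height/tilt from w7 depth
f=np.load("w7.npz");p=f["p"];d=f["d"];T=f["T"];c=calibration("wrist");K=c["intrinsics"]
g=cv2.cvtColor(p,cv2.COLOR_RGB2HSV);m=cv2.inRange(g,(105,80,30),(130,255,255));m[:205]=0;m[290:]=0;m[:,:225]=0;m[:,285:]=0
v,u=np.nonzero(m);x=(u-K[0,2])/K[0,0];y=(v-K[1,2])/K[1,1];r=np.hypot(x,y)+1e-9
P=np.c_[np.tan(r)*x/r,np.tan(r)*y/r,np.ones_like(r)]*d[v,u][:,None];M=T@c["mount"];P=P@M[:3,:3].T+M[:3,3]
k=abs(P[:,2]-np.median(P[:,2]))<.003;A=np.c_[P[:,0]-.5,P[:,1]+.17,np.ones(len(P))];print(np.linalg.lstsq(A[k],P[k,2],rcond=None)[0].round(4),"expect z .0554")
E
```

```text
tcp [ 397.6 -166.2  357.6] xyaw 87.64 zax [-0.0011  0.0011 -1.    ] shift mm [-80.  143.8  27.4]
[ 1.34478839  0.04846065 -1.09291574  1.91064085  0.0451332   1.21030836
  0.19513348]
[-0.0008  0.0003  0.0548] expect z .0554
```

Board seated flat (slope < 1 mrad, height within 1 mm). Now above the grip.

Call:
drive_tool --increments '[{"claw": 0.045,"dx": -0.016,"dy": 0.0288,"dz": 0.001,"wx": 0,"wy": 0,"wz": 0},{"claw": 0.045,"dx": -0.016,"dy": 0.0288,"dz": 0.001,"wx": 0,"wy": 0,"wz": 0},{"claw": 0.045,"dx": -0.016,"dy": 0.0288,"dz": 0.005,"wx": 0,"wy": 0,"wz": 0},{"claw": 0.045,"dx": -0.016,"dy": 0.0288,"dz": 0.01,"wx": 0,"wy": 0,"wz": 0},{"claw": 0.045,"dx": -0.016,"dy": 0.0286,"dz": 0.01,"wx": 0,"wy": 0,"wz": 0},{"claw": 0.045,"dx": 0,"dy": 0,"dz": 0,"wx": 0,"wy": 0,"wz": 0},{"claw": 0.045,"dx": 0,"dy": 0,"dz": 0,"wx": 0,"wy": 0,"wz": 0},{"claw": 0.045,"dx": 0,"dy": 0,"dz": 0,"wx": 0,"wy": 0,"wz": 0}]'

```text
t: 19.68
eef_pos: [0.5375, -0.2522, 0.3318]
tool_rot: [0.0, 0.722, 0.691, -0.0]
contact_force: [-0.4, 0.4, 0.2]
gripper_width: 0.529
grasp_force: 0.0
```

```bash
python3 - <<'E'
from b import *
T=pose();p,d=read_camera("wrist");np.savez("w8.npz",p=p,d=d,T=T)
cv2.imwrite("pics/w8.png",cv2.resize(p[60:384,60:452],None,fx=1.8,fy=1.8)[...,::-1])
go([.538,-.252,.2304]);print(get_obs()["q"])
E
```

```text
tcp [ 537.5 -252.4  331.9] xyaw 87.46 zax [ 3.e-04 -1.e-03 -1.e+00] shift mm [  0.5   0.4 101.5]
[ 1.07135037  0.45077333 -1.00512138  1.61561797  0.3934184   1.29331875
 -0.04246892]
```

View pics/w8.png

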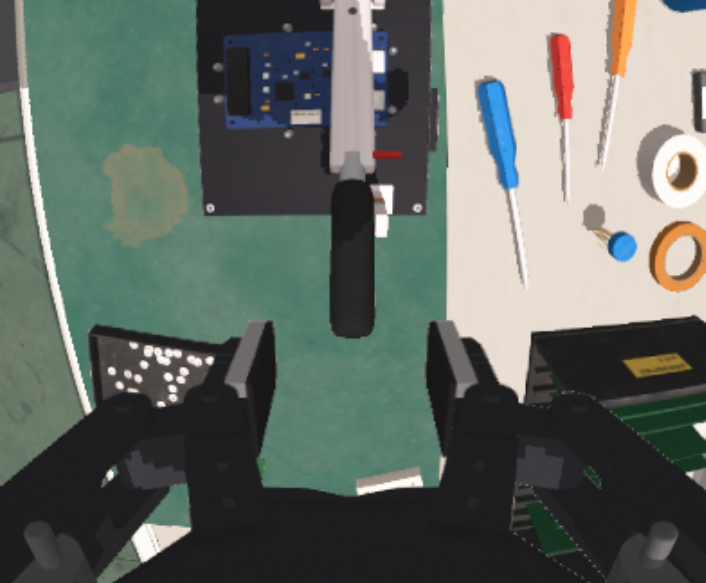

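```bash
python3 - <<'E'
from b import *
f=np.load("w8.npz");p=f["p"];d=f["d"];T=f["T"];c=calibration("wrist");K=c["intrinsics"]
m=np.zeros(d.shape,bool);m[162:247,240:272]=1;m&=(d>0)
v,u=np.nonzero(m);x=(u-K[0,2])/K[0,0];y=(v-K[1,2])/K[1,1];r=np.hypot(x,y)+1e-9
P=np.c_[np.tan(r)*x/r,np.tan(r)*y/r,np.ones_like(r)]*d[v,u][:,None];M=T@c["mount"];P=P@M[:3,:3].T+M[:3,3]
P=P[P[:,2]>.15]*1000
print(len(P),np.percentile(P,[0,1,50,99,100],axis=0).round(1))
for y0 in range(-290,-215,10):
    q=P[abs(P[:,1]-y0)<3]
    if len(q):print(y0,len(q),"x",q[:,0].min().round(1),q[:,0].max().round(1),"ztop",np.percentile(q[:,2],98).round(1))
E
```

```text
2063 [[ 527.1 -281.2  202.2]
 [ 527.5 -279.1  206.1]
 [ 537.6 -251.7  231.5]
 [ 547.5 -222.8  250.6]
 [ 548.4 -221.9  251.4]]
-280 49 x 527.8 545.4 ztop 248.2
-270 246 x 527.3 546.9 ztop 250.8
-260 244 x 527.5 546.5 ztop 243.9
-250 236 x 527.7 547.2 ztop 235.2
-240 219 x 528.8 547.9 ztop 226.6
-230 202 x 529.0 548.4 ztop 218.0
-220 28 x 531.9 545.2 ztop 210.0
```

Call:
drive_tool --increments '[{"claw": 0.045,"dx": 0,"dy": 0,"dz": 0.03,"wx": 0,"wy": 0,"wz": 0},{"claw": 0.045,"dx": 0,"dy": 0,"dz": 0.03,"wx": 0,"wy": 0,"wz": 0},{"claw": 0.045,"dx": 0,"dy": 0,"dz": 0.025,"wx": 0,"wy": 0,"wz": 0},{"claw": 0.045,"dx": 0,"dy": 0,"dz": 0.016,"wx": 0,"wy": 0,"wz": 0},{"claw": 0.045,"dx": 0,"dy": 0,"dz": 0,"wx": 0,"wy": 0,"wz": 0},{"claw": 0.03,"dx": 0,"dy": 0,"dz": 0,"wx": 0,"wy": 0,"wz": 0},{"claw": 0.022,"dx": 0,"dy": 0,"dz": 0,"wx": 0,"wy": 0,"wz": 0},{"claw": 0.014,"dx": 0,"dy": 0,"dz": 0,"wx": 0,"wy": 0,"wz": 0},{"claw": 0.014,"dx": 0,"dy": 0,"dz": 0,"wx": 0,"wy": 0,"wz": 0},{"claw": 0.014,"dx": 0,"dy": 0,"dz": 0,"wx": 0,"wy": 0,"wz": 0}]' --newtons 30

```text
t: 20.98
eef_pos: [0.5382, -0.2535, 0.2309]
tool_rot: [0.001, 0.723, 0.691, -0.0]
contact_force: [-2.2, -2.7, 5.5]
gripper_width: 0.22
grasp_force: 29.5
```

```bash
python3 - <<'E'
from b import *
go([.538,-.252,.2304]);o=get_obs();print(o["gripper_width"]*85.4,o["contact_force"])
# arc increments in tool axes (tool x=+fixture y, tool z=down), mm
import numpy as np
R=np.hypot(220,33);a=lambda t:np.arctan2(33,220)+.7-t
for t in np.arange(0,.71,.07):print(t.round(2),"dx",(-R*(np.cos(a(t))-np.cos(a(0)))).round(1),"dz",(-R*(np.sin(a(t))-np.sin(a(0)))).round(1))
E
```

```text
tcp [ 538.2 -253.5  230.9] xyaw 87.37 zax [ 7.0e-04 -1.2e-03 -1.0e+00] shift mm [ 1.5 -0.2  0.5]
18.763340044316752 [-2.24314497 -2.73293522  5.49864263]
0.0 dx -0.0 dz -0.0
0.07 dx -11.3 dz 10.7
0.14 dx -21.9 dz 22.1
0.21 dx -31.6 dz 34.3
0.28 dx -40.4 dz 47.1
0.35 dx -48.3 dz 60.5
0.42 dx -55.3 dz 74.5
0.49 dx -61.3 dz 88.8
0.56 dx -66.2 dz 103.6
0.63 dx -70.1 dz 118.7
0.7 dx -73.0 dz 134.0
```

Call:
drive_tool --increments '[{"claw": 0.014,"dx": -0.0057,"dy": 0,"dz": 0.0053,"wx": 0,"wy": 0,"wz": 0},{"claw": 0.014,"dx": -0.0056,"dy": 0,"dz": 0.0054,"wx": 0,"wy": 0,"wz": 0},{"claw": 0.014,"dx": -0.0053,"dy": 0,"dz": 0.0057,"wx": 0,"wy": 0,"wz": 0},{"claw": 0.014,"dx": -0.0053,"dy": 0,"dz": 0.0057,"wx": 0,"wy": 0,"wz": 0},{"claw": 0.014,"dx": -0.0049,"dy": 0,"dz": 0.0061,"wx": 0,"wy": 0,"wz": 0},{"claw": 0.014,"dx": -0.0048,"dy": 0,"dz": 0.0061,"wx": 0,"wy": 0,"wz": 0},{"claw": 0.014,"dx": -0.0044,"dy": 0,"dz": 0.0064,"wx": 0,"wy": 0,"wz": 0},{"claw": 0.014,"dx": -0.0044,"dy": 0,"dz": 0.0064,"wx": 0,"wy": 0,"wz": 0},{"claw": 0.014,"dx": -0.004,"dy": 0,"dz": 0.0067,"wx": 0,"wy": 0,"wz": 0},{"claw": 0.014,"dx": -0.0039,"dy": 0,"dz": 0.0067,"wx": 0,"wy": 0,"wz": 0},{"claw": 0.014,"dx": -0.0035,"dy": 0,"dz": 0.007,"wx": 0,"wy": 0,"wz": 0},{"claw": 0.014,"dx": -0.0035,"dy": 0,"dz": 0.007,"wx": 0,"wy": 0,"wz": 0},{"claw": 0.014,"dx": -0.003,"dy": 0,"dz": 0.0071,"wx": 0,"wy": 0,"wz": 0},{"claw": 0.014,"dx": -0.003,"dy": 0,"dz": 0.0072,"wx": 0,"wy": 0,"wz": 0},{"claw": 0.014,"dx": -0.0025,"dy": 0,"dz": 0.0074,"wx": 0,"wy": 0,"wz": 0},{"claw": 0.014,"dx": -0.0024,"dy": 0,"dz": 0.0074,"wx": 0,"wy": 0,"wz": 0},{"claw": 0.014,"dx": 0,"dy": 0,"dz": 0,"wx": 0,"wy": 0,"wz": 0},{"claw": 0.014,"dx": 0,"dy": 0,"dz": 0,"wx": 0,"wy": 0,"wz": 0}]'

```text
t: 23.22
eef_pos: [0.5351, -0.319, 0.1269]
tool_rot: [0.0, 0.723, 0.691, -0.0]
contact_force: [-0.5, -2.6, 4.5]
gripper_width: 0.223
grasp_force: 29.3
```

```bash
python3 - <<'E'
from b import *
go([.5348,-.3247,.0964]);o=get_obs();print(o["gripper_width"]*85.4,o["contact_force"])
T=pose();p,d=read_camera("wrist");np.savez("w9.npz",p=p,d=d,T=T)
ps,ds=read_camera("scene")
np.savez("s9.npz",p=ps,d=ds)
c=calibration("wrist");K=c["intrinsics"]
# arm top-surface points, fixture frame -> slope
yaw=np.radians(-2.5);Rf=np.array([[np.cos(yaw),-np.sin(yaw),0],[np.sin(yaw),np.cos(yaw),0],[0,0,1]]);o=np.array([.5115,-.1715,.0024])
v,u=np.nonzero(d>0);x=(u-K[0,2])/K[0,0];y=(v-K[1,2])/K[1,1];r=np.hypot(x,y)+1e-9
P=np.c_[np.tan(r)*x/r,np.tan(r)*y/r,np.ones_like(r)]*d[v,u][:,None];M=T@c["mount"];P=P@M[:3,:3].T+M[:3,3]
F=(P-o)@Rf*1000
for y0 in range(60,-190,-15):
    q=F[(abs(F[:,1]-y0)<3)&(abs(F[:,0]-30)<4)]
    if len(q):print(y0,len(q),np.median(q[:,2]).round(1))
E
```

```text
tcp [ 535.1 -319.   126.9] xyaw 87.41 zax [ 1.e-04 -2.e-04 -1.e+00] shift mm [-5.7 -0.  30.5]
19.085226226496662 [-0.52982948 -2.55944149  4.51274178]
-30 206 105.2
-45 222 107.4
-60 237 109.6
-75 250 111.7
-90 262 113.9
-105 249 116.8
-120 245 122.8
-135 1650 183.8
-150 194 127.1
-165 162 129.4
-180 32 129.8
```

Call:
drive_tool --increments '[{"claw": 0.014,"dx": -0.0012,"dy": 0,"dz": 0.0045,"wx": 0,"wy": 0,"wz": 0},{"claw": 0.014,"dx": -0.0012,"dy": 0,"dz": 0.0045,"wx": 0,"wy": 0,"wz": 0},{"claw": 0.014,"dx": -0.0011,"dy": 0,"dz": 0.0045,"wx": 0,"wy": 0,"wz": 0},{"claw": 0.014,"dx": -0.001,"dy": 0,"dz": 0.0045,"wx": 0,"wy": 0,"wz": 0},{"claw": 0.014,"dx": -0.0009,"dy": 0,"dz": 0.0045,"wx": 0,"wy": 0,"wz": 0},{"claw": 0.014,"dx": 0,"dy": 0,"dz": 0,"wx": 0,"wy": 0,"wz": 0},{"claw": 0.014,"dx": 0,"dy": 0,"dz": 0,"wx": 0,"wy": 0,"wz": 0},{"claw": 0.014,"dx": 0,"dy": 0,"dz": 0,"wx": 0,"wy": 0,"wz": 0}]'

```text
t: 24.32
eef_pos: [0.5348, -0.3243, 0.1043]
tool_rot: [0.0, 0.723, 0.691, 0.0]
contact_force: [-0.5, -4.7, 4.9]
gripper_width: 0.218
grasp_force: 29.4
```

```bash
cat > ang.py <<'E'
from b import *
go([.5348,-.3247,.0964]);o=get_obs();print(o["gripper_width"]*85.4,o["contact_force"])
T=pose();p,d=read_camera("wrist");np.savez("w10.npz",p=p,d=d,T=T)
c=calibration("wrist");K=c["intrinsics"]
yaw=np.radians(-2.5);Rf=np.array([[np.cos(yaw),-np.sin(yaw),0],[np.sin(yaw),np.cos(yaw),0],[0,0,1]]);o=np.array([.5115,-.1715,.0024])
v,u=np.nonzero(d>0);x=(u-K[0,2])/K[0,0];y=(v-K[1,2])/K[1,1];r=np.hypot(x,y)+1e-9
P=np.c_[np.tan(r)*x/r,np.tan(r)*y/r,np.ones_like(r)]*d[v,u][:,None];M=T@c["mount"];P=P@M[:3,:3].T+M[:3,3]
F=(P-o)@Rf*1000
for lo,hi in((-95,-20),(-185,-118)):
    q=F[(F[:,1]>lo)&(F[:,1]<hi)&(abs(F[:,0]-30)<4)&(F[:,2]<145)&(F[:,2]>75)]
    for _ in range(4):
        s=np.polyfit(q[:,1],q[:,2],1);q=q[abs(np.polyval(s,q[:,1])-q[:,2])<1.5]
    print(len(q),"theta",.7+np.arctan(s[0]).round(4))
g=cv2.cvtColor(p,cv2.COLOR_RGB2HSV).reshape(384,512,3)[v,u]
pst=(abs(F[:,0]-48)<14)&(abs(F[:,1]+90)<16)
for nm,a,b in(("red",0,8),("green",45,85)):
    k=pst&(g[:,0]>=a)&(g[:,0]<=b)&(g[:,1]>110)&(g[:,2]>50);print(nm,k.sum(),np.percentile(F[k],[5,50,95],axis=0).round(1) if k.any() else 0)
E
python3 ang.py
```

```text
tcp [ 534.8 -324.3  104.3] xyaw 87.42 zax [ 2.e-04 -1.e-04 -1.e+00] shift mm [-0.4 -0.   7.9]
18.61477624842627 [-0.47964762 -4.73503262  4.87493475]
2821 theta 0.6587
2106 theta 0.6614
red 194 [[  39.6 -101.8   77.7]
 [  43.8  -99.8   98.1]
 [  46.3  -84.    99.4]]
green 24 [[ 43.5 -96.8  89.9]
 [ 43.7 -87.9  92.6]
 [ 44.1 -84.   94.3]]
```

Call:
drive_tool --increments '[{"claw": 0.014,"dx": -0.0006,"dy": 0,"dz": 0.003,"wx": 0,"wy": 0,"wz": 0},{"claw": 0.014,"dx": -0.0006,"dy": 0,"dz": 0.003,"wx": 0,"wy": 0,"wz": 0},{"claw": 0.014,"dx": -0.0005,"dy": 0,"dz": 0.0027,"wx": 0,"wy": 0,"wz": 0},{"claw": 0.014,"dx": 0,"dy": 0,"dz": 0,"wx": 0,"wy": 0,"wz": 0},{"claw": 0.014,"dx": 0,"dy": 0,"dz": 0,"wx": 0,"wy": 0,"wz": 0},{"claw": 0.014,"dx": 0,"dy": 0,"dz": 0,"wx": 0,"wy": 0,"wz": 0},{"claw": 0.014,"dx": 0,"dy": 0,"dz": 0,"wx": 0,"wy": 0,"wz": 0}]'

```text
t: 25.25
eef_pos: [0.5348, -0.3258, 0.0958]
tool_rot: [0.0, 0.723, 0.691, 0.0]
contact_force: [-0.7, -2.8, 6.6]
gripper_width: 0.225
grasp_force: 29.6
```

```bash
python3 ang.py; python3 - <<'E'
from b import *
p=np.load("w10.npz")["p"];cv2.imwrite("pics/w10.png",cv2.resize(p[40:240,180:340],None,fx=3,fy=3)[...,::-1])
E
```

```text
tcp [ 534.8 -325.8   95.8] xyaw 87.43 zax [ 1.e-04  1.e-04 -1.e+00] shift mm [ 1.1 -0.  -0.6]
19.198521882529658 [-0.7134171  -2.76417438  6.62705771]
2999 theta 0.6970999999999999
265 theta 0.7157
red 237 [[  39.5 -103.6   79.8]
 [  43.9 -101.6   91.8]
 [  47.8  -83.7   93.1]]
green 40 [[ 43.6 -97.1  89.5]
 [ 43.9 -89.9  91.9]
 [ 45.2 -83.7  93.8]]
```

```bash
python3 -c "
from station import *
print(get_obs()['t'],hand_in())"
```

```text
the job is handed in; nothing more can be done
25.3 None
```

The job was handed in at 25.3 s: the board lies flat in the nest, header towards the robot and let go, and the gripper holds the probe arm at about 0.697 rad (band 0.683–0.717) with about 6.6 N of upward push on the tool. `hand_in()` gave no verdict, and I viewed 11 pictures, one over the limit of 10.

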